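# Ruler to the plate, UV shield held at 45 degrees

### The job

The chromatography plate on the UV viewer is about to be photographed through the viewer's hinged shield: lay the flat ruler with the raised grip on the viewer's glass, one long edge flush against one of the two side edges of the plate (the edges that run from front to back), covering the whole of that edge, and let go of it without pushing the plate out of place. Then bring the shield forward by its bar from where it leans back, never letting it drop, and hold it open at 45 degrees above the glass; its hinge does not hold by itself, so finish while still holding it. Leave the timer and the two bottles as they stand.

Things in the scene. Friction and masses are not known exactly. Their poses are not given: they have to be found in the camera images.
- viewer: UV viewer, a flat white case 220 (x) x 240 (y) x 40 mm with a dark glass top, fixed. Origin: centre of its underside; x points to the back (hinge side), y to its left, z up. The top is flat, 40 mm above the origin, but for two hinge posts at the back corners (x = +100, y = +-109 mm), 20 x 12 mm, their tops 46 mm above the glass.
- shield_hinge (a point): middle of the shield's hinge axis, fixed to the viewer at x = +100, z = +76 mm of its frame (36 mm above the glass). The axis runs along the viewer's y; axes as the viewer's.
- shield (a joint): opening angle of the shield, rad: 0 level over the glass, 0.785 the 45 degrees asked for, 1.83 the stop at the back, past upright, where it leans at the start. Clear amber-tinted sheet in an aluminium frame, 204 mm wide, 8 mm thick, reaching 181 mm from the hinge axis, 0.3 kg. The hinge is almost free: forward of upright (1.57) it falls shut unless held.
- shield_bar (a point): centre of the shield's pull bar: round steel, 12 mm diameter, 150 mm long, parallel to the hinge axis and 214 mm from it in the shield's plane; 27 mm are free between bar and shield edge; its legs are at y = +-75 mm. At opening angle a it is 214 cos(a) mm in front of (viewer -x) and 214 sin(a) mm above the hinge axis. The round bar can turn between gripping fingers. The axes turn with the shield.
- tlc_plate: thin-layer chromatography plate lying loose on the viewer's glass: a white-faced square of glass 100 x 100 x 5 mm, 0.2 kg. Origin: centre of its underside; x towards the back, y to the left, z up. Its side edges are at y = +-50 mm and run along x.
- ruler_mid (a point): loose aluminium ruler, 140 (x) x 30 (y) x 4 mm, about 0.07 kg, on the bench left or right of the viewer; along its middle a black upright grip 70 (x) x 12 (y) mm rises to 32 mm above the underside (its foot, 16 x 84 mm, is 7 mm high). Both long edges are alike. The point is at its centre, 16 mm above the underside; x along it, z up. Lying flush, it is 65 mm to the side of the plate's centre.
- lab_timer: bystander: white timer 64 x 64 x 18 mm lying on the bench on the side of the viewer where the ruler is not; origin centre of the underside.
- reagent_b: bystander: white plastic bottle with a cap, 48 mm diameter, 98 mm high, behind on the left; origin centre of the underside.
- dropper_c: bystander: small white plastic bottle with a cap, 33 mm diameter, 72 mm high, behind on the right; origin centre of the underside.
There are look-alikes about, which are no part of the job. Of the things like the part that bears ruler_mid, leave any that is pink; of the rest the larger one is meant.

How it is judged:
By the outcome, as a careful person would: the job done as asked, in the order asked, and still so for the second after the job is handed in, while the arm keeps its last pose, push and grip.
It also fails if it takes over 51 s, if anything falls off the work surface, if the arm or the gripper's body presses on something with over 40 N, if the wrist force passes 120 N, or if a joint passes its speed limit or range.

### The arm

A 6-joint arm with a two-finger parallel gripper is mounted at the origin on a cart in front of the work surface, level with it; the furniture and walls round the work are solid. World frame = base frame: x ahead of the robot, y to its left, z up, the work surface at z = 0. Lengths are in m, angles in rad, forces in N, time in s.
With the tool pointing down it reaches from about 0.3 to 0.775 m from the base axis. Payload 14.6 kg.
Tool frame: the origin (TCP) lies at the very end of the fingers, on their centre line; the grasp point (between the pads) lies 19 mm behind it; z points along the fingers, y is the line along which they close (so a half turn about z gives the same grasp; the last joint's range is limited). The gripper opens to 85 mm and grips with 20 to 120 N. Pads are 22 mm wide; open, the fingers measure 114 mm over their backs; the gripper's body (76 mm by 85 mm) begins 54 mm behind the grasp point. The pads swing forward as they close: fully open they stand 13 mm farther back than shut.
Start: joints at [-1.392, 0.3, 1.521, -0, 1.321, -0.067], TCP at [0.134, -0.533, 0.231] pointing down, gripper open.
Joint ranges: [-3.03, 3.03], [-0.79, 2.21], [0.23, 2.52], [-1.04, 4.18], [0, 3.07], [-2.55, 2.55]. Speed limits (rad/s): [2.22, 2.22, 2.57, 3.14, 3.14, 3.14].

### API

Orientations are given as a unit quaternion [w, x, y, z].
In Python, from cell import * gives the robot as it stands.
- The arm moves only by the tool servo_tool, never from a script. Its arguments are lists of equal length, an entry for each row: "xyz": the shift along the tool's x, y, z in m, a list of three; "delta_rot": the turn, a rotation vector about the tool's x, y, z in degrees, a list of three; "fingers": the finger opening in m, from 0 to 0.0854. A call has 1 to 5 rows; each row shifts and turns the commanded pose from where the row before left it, along the tool's axes as they then stand; what a row does not reach is not made up. A row lasts 1/8 s, in which the tool goes at most 62.5 mm and 10.7 degrees, less where a joint would pass 70% of its speed; a pose out of reach is approached as far as the arm can. A call with a gripper value outside its range is refused whole. The fingers move at their own pace and stop on an object; the grip force is fixed at half the most. Time passes only in rows, so rows that do not move let the fingers close. It gives the time, the measured TCP pose, the force, the opening and the grip force at its end, in the units of the state.
- get_obs(): the state, without advancing time (a new reading comes with each control period).
- camera(name): name is "scene" or "top"; returns the picture (480x640x3 uint8, red, green, blue); there is no depth.
- get_calibration(name): a dict with "mtx" (3x3 intrinsics, pixels), "R" (3x3) and "t" (3): a world point X has camera coordinates R X + t. Camera axes: x right, y down, z forward; pixel columns grow to the right and rows downward; lengths in m; the calibration is good to about 2 mm. A picture is of the moment at which its call begins. get_calibration takes no time and is no camera call.
- hand_in(): hands the job in; it is judged then, once.
The state is a dict: "clock": time; "q": joint angles; "dq": joint speeds; "tau": joint torques, N m; "position": TCP position; "tool_rot": TCP orientation; "ft_force": force on the tool from outside, world axes, zero at the start; "moment": the same for the moment, N m; "gripper_width": finger opening in m; "gripper_force": force on a finger pad.
Only numpy, scipy, OpenCV 4.12 (cv2) and the standard library are available. Lean on these libraries where they do the work, as an engineer would, in place of code of your own. Each camera call takes 0.05 s, during which the arm holds its last target. There are 200 camera calls.

## Working session

There is one attempt and no reset: what is moved stays moved. The work goes in short steps, Python scripts to look and compute and a tool call to move; the robot and the scene stay as the last step left them, time stands still between calls to the robot, and variables do not carry over. Pictures are saved under pics/ and viewed, at most 10 in all, crops included, and the job is handed in when it is done.

Besides the shell and the picture viewer there is one more tool, called after ">>>" as name(argument=value, ...) on one line, values as JSON. servo_tool: Moves the arm, as the interface text tells. Its arguments: {"type":"object","properties":{"xyz":{"type":"array","items":{"type":"array","items":{"type":"number"}}},"delta_rot":{"type":"array","items":{"type":"array","items":{"type":"number"}}},"fingers":{"type":"array","items":{"type":"number"}}},"required":["xyz","delta_rot","fingers"]}

```bash
ls; mkdir -p pics; python3 - <<'E'
from cell import *
import cv2
for n in("scene","top"):
    cv2.imwrite(f"pics/{n}0.png",camera(n)[:,:,::-1]); c=get_calibration(n); print(n,c)
o=get_obs(); print(o)
E
```

```text
pics
scene {'mtx': array([[586.58200639,   0.        , 315.68579931],
       [  0.        , 586.58200639, 255.65932842],
       [  0.        ,   0.        ,   1.        ]]), 'R': array([[ 0.61125142, -0.79131079,  0.0141049 ],
       [-0.52291856, -0.41718007, -0.74331485],
       [ 0.59407734,  0.44697654, -0.668793  ]]), 't': array([-0.46891446,  0.27696009,  1.45144407])}
top {'mtx': array([[452.96086006,   0.        , 318.36574186],
       [  0.        , 452.96086006, 240.51399471],
       [  0.        ,   0.        ,   1.        ]]), 'R': array([[-0.01231288, -0.99990049,  0.00688511],
       [-0.99786541,  0.01184561, -0.06422068],
       [ 0.06413273, -0.00766115, -0.99791197]]), 't': array([-0.1885103 ,  0.55562847,  1.23781743])}
{'clock': 0.1, 'q': array([-1.39161915e+00,  3.00440430e-01,  1.52152613e+00,  2.32094624e-05,
        1.32067904e+00, -6.66085890e-02]), 'dq': array([-0.00045249, -0.00123903, -0.00256736, -0.00060902,  0.00080973,
        0.0006252 ]), 'tau': array([ 8.10854290e-04, -5.44373810e+01, -3.62366402e+01, -9.60782404e-05,
        3.10629577e-03,  2.28814736e-05]), 'position': array([ 0.13378626, -0.53326752,  0.23076138]), 'tool_rot': array([-5.26269035e-04,  9.92458384e-01,  1.22580909e-01, -1.83920517e-05]), 'ft_force': array([0.17516579, 0.73515043, 0.0411624 ]), 'moment': array([ 0.04633455,  0.0106908 , -0.03490619]), 'gripper_force': 0.0, 'gripper_width': 0.08555986870233345}
```

View pics/scene0.png

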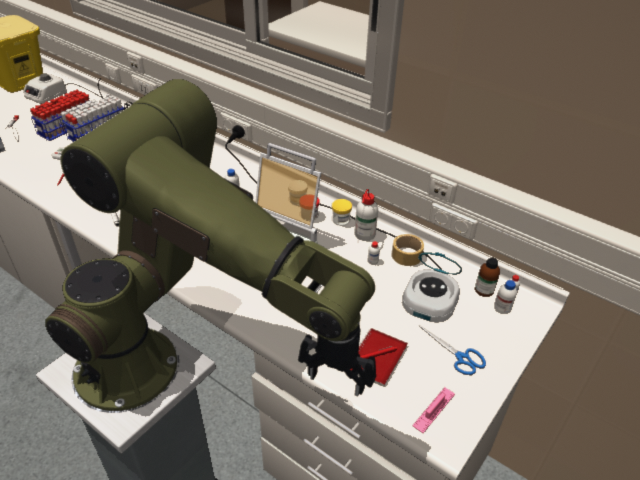

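View pics/top0.png

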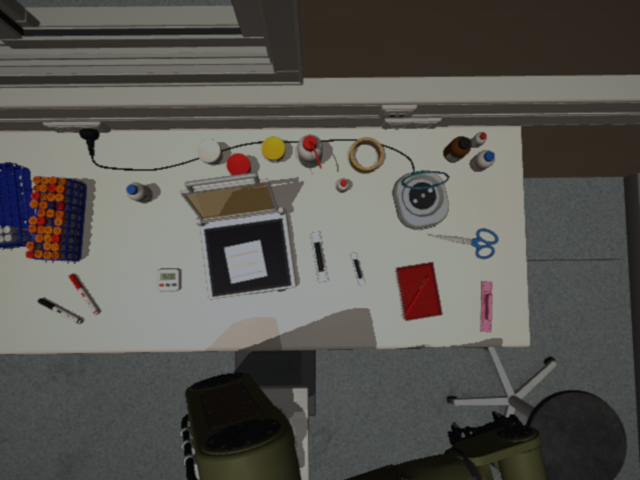

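The top view shows the viewer near (249,255), the plate at (246,262), the larger ruler at (319,257), a small look-alike at (358,268), the timer at (168,279), and the shield leaning back. Next I'll measure by masks.

```bash
cat > h.py <<'E'
import numpy as np, cv2
from cell import *
def ray(n,uv,z):
    c=get_calibration(n); R,t=c["R"],np.array(c["t"]); o=-R.T@t
    d=R.T@np.linalg.solve(c["mtx"],[uv[0],uv[1],1]); return o+d*(z-o[2])/d[2]
def proj(n,X):
    c=get_calibration(n); p=c["mtx"]@(c["R"]@np.array(X)+c["t"]); return p[:2]/p[2]
def quad(n,mask,off,z):
    cs,_=cv2.findContours(mask,cv2.RETR_EXTERNAL,cv2.CHAIN_APPROX_NONE)
    k=max(cs,key=cv2.contourArea); r=cv2.boxPoints(cv2.minAreaRect(k))+off
    return np.array([ray(n,p,z)[:2] for p in r]), cv2.contourArea(k)
E
python3 - <<'E'
from h import *
im=cv2.imread("pics/top0.png"); g=cv2.cvtColor(im,cv2.COLOR_BGR2GRAY)
def show(nm,m,x0,y0,z):
    q,a=quad("top",m,np.array([x0,y0]),z); print(nm,a,q.mean(0).round(4)); print(q.round(4).tolist())
    for i in range(2):
        d=q[i+1]-q[i]; print('  side',np.hypot(*d).round(4),np.degrees(np.arctan2(d[1],d[0])).round(2))
roi=g[215:300,200:300]
show("plate",cv2.inRange(g[232:286,217:275],110,255),217,232,.045)
gl=cv2.inRange(g[216:296,200:296],0,75); show("glass",gl,200,216,.04)
h=cv2.inRange(g[225:290,305:335],0,70); show("grip",h,305,225,.032)
c=im[165:310,190:375]; cv2.imwrite("pics/c.png",cv2.resize(c,None,fx=4,fy=4,interpolation=cv2.INTER_CUBIC))
E
```

```text
plate 1253.5 [0.4979 0.0031]
[[0.5376, 0.0609], [0.5557, -0.0355], [0.4582, -0.0545], [0.4403, 0.0414]]
  side 0.0981 -79.32
  side 0.0994 -168.97
glass 5126.0 [ 0.5097 -0.0006]
[[0.5865, 0.1183], [0.6139, -0.0947], [0.4325, -0.1185], [0.4058, 0.0926]]
  side 0.2148 -82.67
  side 0.183 -172.51
grip 127.0 [ 0.5093 -0.196 ]
[[0.5465, -0.182], [0.549, -0.1981], [0.472, -0.2099], [0.4696, -0.1939]]
  side 0.0162 -81.2
  side 0.0779 -171.27
```

View pics/c.png

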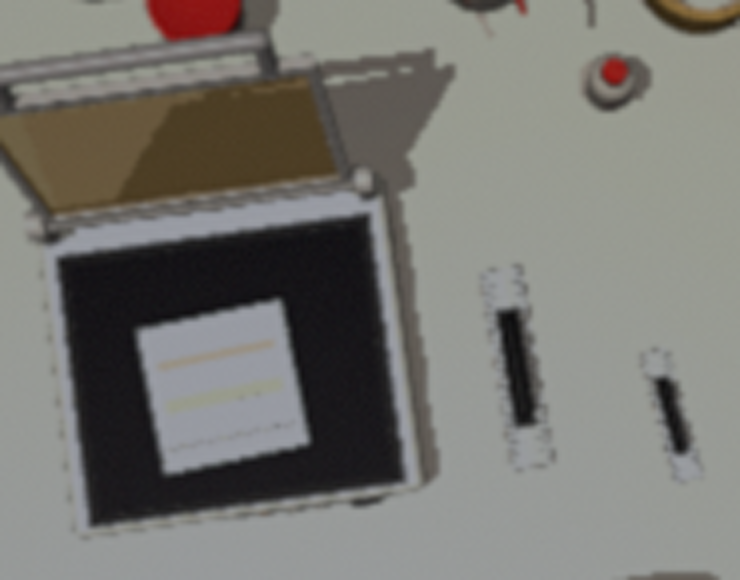

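The crop shows the viewer yawed about 7°, the plate about 11° and the ruler about 9°. The hinge posts are at crop (42,228) and (363,180). The shield bar runs from about (-5,80) to (268,40).

```bash
python3 - <<'E'
from h import *
f=lambda u,v:(190+u/4,165+v/4)
L=ray("top",f(42,228),.086);R=ray("top",f(363,180),.086);m=(L+R)/2
print("posts",L,R,np.linalg.norm(L-R)); d=(L-R)[:2]; yaw=np.arctan2(-d[0],d[1]); print(np.degrees(yaw))
r=[ray("top",f(*p),.004)[:2] for p in((484,270),(520,265),(515,470),(552,465))]
print("ruler",np.mean(r,0)); 
for a,b in((0,2),(1,3)):
    v=r[a]-r[b]; print(np.hypot(*v),np.degrees(np.arctan2(v[1],v[0])))
# grip top via darker threshold
g=cv2.cvtColor(cv2.imread("pics/top0.png"),cv2.COLOR_BGR2GRAY)
for th in (40,55,90):
    q,a=quad("top",cv2.inRange(g[225:290,305:335],0,th),np.array([305,225]),.02); v=q[1]-q[0];w=q[2]-q[1]; print(th,q.mean(0),np.hypot(*v),np.hypot(*w),np.degrees(np.arctan2(w[1],w[0])),np.degrees(np.arctan2(v[1],v[0])))
for yw in (yaw,np.radians(7.4)):
    c,s=np.cos(yw),np.sin(yw)
    bar=np.array([m[0]+.0548*c,m[1]+.0548*s,.076+.2068])
    ends=[bar+np.array([-s,c,0])*k for k in(.075,-.075)]
    print("bar",bar,[proj("scene",e).round(1) for e in ends],[((proj("top",e)-[190,165])*4).round(0) for e in ends])
V=np.array([m[0]-.1*c,m[1]-.1*s]); print("viewer",V)
A=lambda x,y,z:[V[0]+c*x-s*y,V[1]+s*x+c*y,z]
print([((proj("top",A(x,y,.04))-[190,165])*4).round(0) for x,y in((-.11,.12),(-.11,-.12),(.11,-.12))])
im=cv2.imread("pics/scene0.png")[130:300,230:400]; cv2.imwrite("pics/c2.png",cv2.resize(im,None,fx=3.5,fy=3.5,interpolation=cv2.INTER_CUBIC))
E
```

```text
posts [0.60136914 0.11425969 0.086     ] [ 0.63068704 -0.09660637  0.086     ] 0.212894423128603
7.915412453731307
ruler [ 0.5085603  -0.19772802]
0.1415710547410367 8.135889050784249
0.14172091242093257 8.34288464321386
40 [ 0.5091438  -0.19591735] 0.01138242261791039 0.07587478607068734 -171.26058489010165 -81.20405505331607
55 [ 0.50921478 -0.19636638] 0.01320407209088385 0.07678492428045498 -171.26446482268585 -81.20368310767729
90 [ 0.50943151 -0.19771329] 0.020492180220742787 0.08133410012374932 -171.27870095106823 -81.20186052106531
bar [0.67030598 0.01637322 0.2828    ] [array([269.6, 146.2]), array([314.6, 160.9])] [array([-5., 84.]), array([265.,  44.])]
bar [0.67037167 0.01588466 0.2828    ] [array([269.8, 146.2]), array([314.6, 161.1])] [array([-4., 83.]), array([266.,  45.])]
viewer [ 0.51686097 -0.0040529 ]
[array([ 78., 543.]), array([430., 493.]), array([386., 173.])]
```

View pics/c2.png

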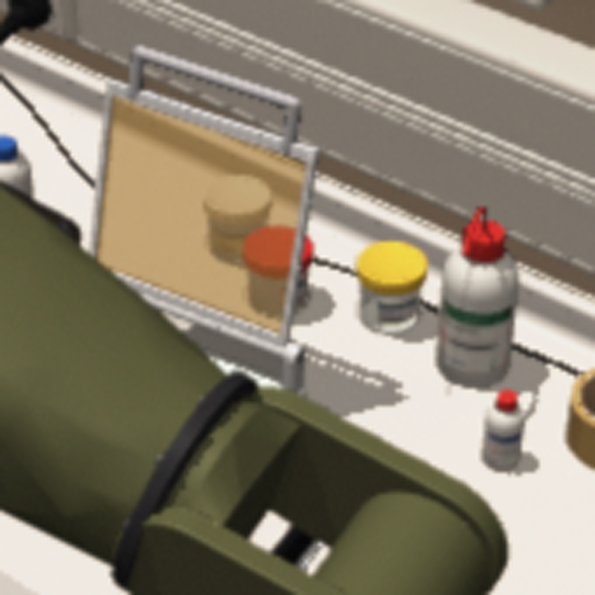

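>>> servo_tool(xyz=[[0.03,-0.016,0],[0.0445,-0.0235,0],[0.0445,-0.0235,0],[0.0445,-0.0235,0],[0.0445,-0.0235,0]], delta_rot=[[0,0,0],[0,0,0],[0,0,0],[0,0,0],[0,0,0]], fingers=[0.05,0.05,0.05,0.05,0.05])

```text
clock: 0.72
position: [0.3097, -0.3749, 0.2311]
tool_rot: [-0.0, 0.992, 0.123, -0.0]
ft_force: [0.8, -0.2, -0.3]
gripper_width: 0.0502
gripper_force: 0.0
```

>>> servo_tool(xyz=[[0.0445,-0.0235,0.01],[0.0445,-0.0235,0.02],[0.0445,-0.0235,0.03],[0.0445,-0.0235,0.03],[0.04,-0.02,0.03]], delta_rot=[[0,0,0],[0,0,0],[0,0,0],[0,0,0],[0,0,5.6]], fingers=[0.05,0.05,0.05,0.05,0.05])

```text
clock: 1.35
position: [0.4935, -0.2111, 0.1102]
tool_rot: [-0.0, 0.997, 0.073, -0.0]
ft_force: [0.3, -0.7, 0.8]
gripper_width: 0.0498
gripper_force: 0.0
```

>>> servo_tool(xyz=[[0.017,-0.012,0.02],[0,0,0.02],[0,0,0.01],[0,0,0],[0,0,0]], delta_rot=[[0,0,0],[0,0,0],[0,0,0],[0,0,0],[0,0,0]], fingers=[0.05,0.05,0.05,0.05,0.05])

```text
clock: 1.98
position: [0.5078, -0.1986, 0.0621]
tool_rot: [0.0, 0.997, 0.074, 0.0]
ft_force: [-0.1, -0.7, 0.6]
gripper_width: 0.0502
gripper_force: 0.0
```

>>> servo_tool(xyz=[[0.001,-0.0015,0.02],[0,0,0.017],[0,0,0.01],[0,0,0.002],[0,0,0]], delta_rot=[[0,0,0],[0,0,0],[0,0,0],[0,0,0],[0,0,0]], fingers=[0.05,0.05,0.05,0.05,0.05])

```text
clock: 2.6
position: [0.5085, -0.1966, 0.0126]
tool_rot: [0.0, 0.997, 0.074, 0.0]
ft_force: [0.9, 0.2, 0.4]
gripper_width: 0.0497
gripper_force: 0.0
```

>>> servo_tool(xyz=[[0,0,0],[0,0,0],[0,0,0],[0,0,0],[0,0,0]], delta_rot=[[0,0,0],[0,0,0],[0,0,0],[0,0,0],[0,0,0]], fingers=[0.02,0.006,0.006,0.006,0.006])

```text
clock: 3.22
position: [0.5086, -0.1967, 0.0128]
tool_rot: [0.0, 0.997, 0.074, 0.0]
ft_force: [-2.0, 0.2, 6.2]
gripper_width: 0.0109
gripper_force: 60.2
```

>>> servo_tool(xyz=[[0,0,-0.01],[0,0,-0.02],[0,0,-0.03],[0,0,-0.03],[0.002,-0.03,0]], delta_rot=[[0,0,0],[0,0,0],[0,0,0],[0,0,0],[0,0,0]], fingers=[0.006,0.006,0.006,0.006,0.006])

```text
clock: 3.85
position: [0.5069, -0.1676, 0.105]
tool_rot: [0.001, 0.997, 0.073, 0.002]
ft_force: [0.3, 0.5, -0.8]
gripper_width: 0.0108
gripper_force: 59.3
```

>>> servo_tool(xyz=[[0.003,-0.06,0],[0.003,-0.06,0],[0.004,-0.06,0],[0.003,-0.04,0],[0,-0.024,0]], delta_rot=[[0,0,0],[0,0,0],[0,0,0],[0,0,0],[0,0,-2.4]], fingers=[0.006,0.006,0.006,0.006,0.006])

```text
clock: 4.47
position: [0.4824, 0.0786, 0.1028]
tool_rot: [-0.0, 0.995, 0.096, 0.0]
ft_force: [0.7, -0.5, -0.5]
gripper_width: 0.0105
gripper_force: 59.3
```

>>> servo_tool(xyz=[[0,0,0.015],[0,0,0.015],[0,0,0],[0,0,0],[0,0,0]], delta_rot=[[0,0,0],[0,0,0],[0,0,0],[0,0,0],[0,0,0]], fingers=[0.006,0.006,0.006,0.006,0.006])

```text
clock: 5.1
position: [0.483, 0.0764, 0.0727]
tool_rot: [0.0, 0.996, 0.095, 0.0]
ft_force: [0.5, -0.3, -0.3]
gripper_width: 0.0109
gripper_force: 59.3
```

```bash
python3 - <<'E'
from h import *
print(get_obs()["position"])
im=camera("top")[:,:,::-1]; cv2.imwrite("pics/t1.png",im); cv2.imwrite("pics/t1c.png",cv2.resize(im[205:305,190:310],None,fx=6,fy=6,interpolation=cv2.INTER_CUBIC))
E
```

```text
[0.48302923 0.07638118 0.07265454]
```

View pics/t1c.png

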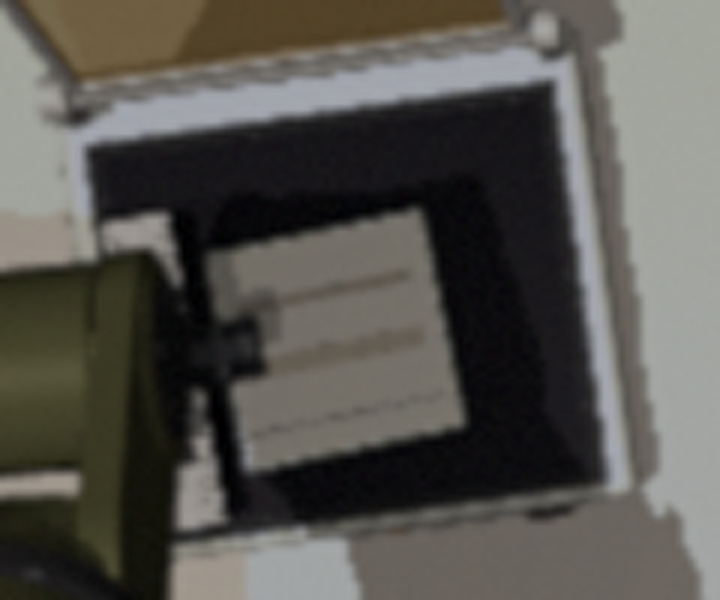

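The picture shows the held ruler left of the plate, with a dark gap between the ruler's right edge (crop about (175,215) to (228,520)) and the plate's left edge (about (207,250) to (250,470)). Both lines can be fitted.

```bash
cat >> h.py <<'E'
def cross(g,r,u0,rise,w=6):
    """subpixel column of 50% crossing on row r near u0"""
    a=int(round(u0))-w; p=cv2.GaussianBlur(g[r:r+1,a:a+2*w+1].astype(np.float32),(1,1),0)[0]
    h=(np.percentile(p,8)+np.percentile(p,92))/2
    c=[i+(h-p[i])/(p[i+1]-p[i]) for i in range(2*w) if (p[i]<h<=p[i+1] if rise else p[i]>=h>p[i+1])]
    return a+min(c,key=lambda x:abs(x-w)) if c else None
def edge(g,rows,p0,p1,rise,z,w=6,n="top"):
    """fit line through crossings on the given rows along guess p0-p1; world x,y points at height z -> y=a+b(x-.49)"""
    P=[]
    for r in rows:
        u=p0[0]+(p1[0]-p0[0])*(r-p0[1])/(p1[1]-p0[1]); c=cross(g,r,u,rise,w)
        if c is not None: P.append(ray(n,(c,r),z)[:2])
    P=np.array(P); k=np.ones(len(P),bool)
    for _ in range(4):
        f=np.polyfit(P[k,0]-.49,P[k,1],1); e=P[:,1]-np.polyval(f,P[:,0]-.49); k=abs(e)<max(.0006,2*np.std(e[k]))
    return f[1],np.degrees(np.arctan(f[0])),k.sum(),np.std(e[k]),P
E
python3 - <<'E'
from h import *
for f in ("top0","t1"):
    g=cv2.cvtColor(cv2.imread(f"pics/{f}.png"),cv2.COLOR_BGR2GRAY)
    F=lambda u,v:(190+u/6,205+v/6)
    print(f,"plateL",[edge(g,rows,F(207,250),F(250,470),True,.045,4)[:4] for rows in([*range(248,282)] if f=="top0" else [*range(248,257),*range(270,282)],)])
    print("plateR",edge(g,range(242,274),F(425,210),F(467,425),False,.045,4)[:4])
    if f=="t1": print("rulR",edge(g,[*range(242,247),*range(283,291)],F(175,215),F(228,520),False,.064,4)[:4])
    # front/back edges via transpose
    P={}
    for nm,a,b,rise in(("back",(207,250),(425,210),True),("front",(250,470),(467,425),False)):
        p0,p1=F(*a),F(*b); L=[]
        for col in range(int(min(p0[0],p1[0]))+3,int(max(p0[0],p1[0]))-2):
            v=p0[1]+(p1[1]-p0[1])*(col-p0[0])/(p1[0]-p0[0]); c=cross(np.ascontiguousarray(g.T),col,v,rise,4)
            if c: L.append(ray("top",(col,c),.045)[:2])
        L=np.array(L); ft=np.polyfit(L[:,1],L[:,0],1); print(nm,ft[1],-np.degrees(np.arctan(ft[0])),np.std(L[:,0]-np.polyval(ft,L[:,1])))
E
```

```text
top0 plateL [(np.float64(0.0530229743777093), np.float64(11.410587102413192), np.int64(33), np.float64(0.00023344806351899804))]
plateR (np.float64(-0.04919602109196478), np.float64(11.038346600981685), np.int64(32), np.float64(0.00019103637196591616))
back 0.5496477392990211 11.446531670440182 0.0002609221859018656
front 0.4472695844517683 11.467638245731756 0.0002939161159896145
t1 plateL [(np.float64(0.05344053683327701), np.float64(10.366335575329995), np.int64(20), np.float64(0.00036249261694443923))]
plateR (np.float64(-0.049691554945407244), np.float64(11.336040231801737), np.int64(32), np.float64(0.00022963112087228755))
rulR (np.float64(0.06188380982392849), np.float64(10.812920516166754), np.int64(13), np.float64(0.0004998094483492953))
back 0.5497905281961831 11.551886145067831 0.0002553938415479228
front 0.44708474599842285 11.514759849792737 0.00028959750156757344
```

>>> servo_tool(xyz=[[0,0,0.008],[0,0,0.006],[0,0,0.004],[0,0,0],[0,0,0]], delta_rot=[[0,0,-0.5],[0,0,0],[0,0,0],[0,0,0],[0,0,0]], fingers=[0.006,0.006,0.006,0.006,0.006])

```text
clock: 5.78
position: [0.4828, 0.0767, 0.0544]
tool_rot: [0.0, 0.995, 0.099, 0.0]
ft_force: [0.2, -0.0, -0.4]
gripper_width: 0.0105
gripper_force: 59.3
```

>>> servo_tool(xyz=[[0,0,0.001],[0,0,0],[0,0,0]], delta_rot=[[0,0,0],[0,0,0],[0,0,0]], fingers=[0.006,0.006,0.006])

```text
clock: 6.15
position: [0.4828, 0.0767, 0.0533]
tool_rot: [-0.0, 0.995, 0.099, 0.0]
ft_force: [-0.3, 0.3, -0.7]
gripper_width: 0.0104
gripper_force: 59.3
```

```bash
cat > m.py <<'E'
import sys
from h import *
f=sys.argv[1]; im=camera("top")[:,:,::-1]; cv2.imwrite(f"pics/{f}.png",im); g=cv2.cvtColor(im,cv2.COLOR_BGR2GRAY)
o=get_obs(); print(o["clock"],o["position"],o["tool_rot"],o["ft_force"])
q=o["tool_rot"]; x,y=o["position"][:2]; yaw=2*np.arctan2(q[2],q[1])
print("yaw",np.degrees(yaw),"pred ruler edge",y+(.49-x)*np.tan(yaw)-.015/np.cos(yaw))
F=lambda u,v:(190+u/6,205+v/6)
print("plateL",edge(g,[*range(248,257),*range(270,282)],F(207,250),F(250,470),True,.045,4)[:4])
print("plateR",edge(g,range(242,274),F(425,210),F(467,425),False,.045,4)[:4])
print("rulR",edge(g,[*range(243,248),*range(283,290)],proj("top",[.55,y+(.55-x)*np.tan(yaw)-.0153,.044]),proj("top",[.42,y+(.42-x)*np.tan(yaw)-.0153,.044]),False,.044,4)[:4])
E
python3 m.py t2
```

```text
6.2 [0.48275913 0.07669843 0.05333739] [-7.70880405e-06  9.95070984e-01  9.91651887e-02  5.20452007e-05] [ 0.45662817  0.22344968 -0.59192793]
yaw 11.38220076043768 pred ruler edge 0.06285517234368126
plateL (np.float64(0.052873890020238554), np.float64(11.413527472787262), np.int64(20), np.float64(0.0004319263485526208))
plateR (np.float64(-0.04968589677922507), np.float64(11.31884952939931), np.int64(32), np.float64(0.00022176212758901))
rulR (np.float64(0.0625505318276685), np.float64(10.983277464414215), np.int64(11), np.float64(0.0003593410467964004))
```

>>> servo_tool(xyz=[[0,0.003,0],[0,0.003,0],[0,0.002,0.0003],[0,0,0.0003],[0,0,0]], delta_rot=[[0,0,0],[0,0,0],[0,0,0],[0,0,0],[0,0,0]], fingers=[0.006,0.006,0.006,0.006,0.006])

```text
clock: 6.82
position: [0.4844, 0.0688, 0.0528]
tool_rot: [0.0, 0.995, 0.099, 0.0]
ft_force: [0.5, -2.0, 1.4]
gripper_width: 0.0105
gripper_force: 59.6
```

```bash
python3 m.py t3
```

```text
6.875 [0.48443325 0.06884227 0.05280954] [3.45887777e-05 9.95066928e-01 9.92057516e-02 1.62593171e-04] [ 0.08453982 -1.93735751  1.46522185]
yaw 11.386872095528952 pred ruler edge 0.05466221710270393
plateL (np.float64(0.052237787335384145), np.float64(12.220313152429426), np.int64(17), np.float64(0.0006688300400911389))
plateR (np.float64(-0.0496803351607962), np.float64(11.328182124347512), np.int64(32), np.float64(0.0002430891082537331))
rulR (np.float64(0.05421842896267748), np.float64(11.477185001892119), np.int64(12), np.float64(0.00048648668146349084))
```

>>> servo_tool(xyz=[[0,0.0005,0],[0,0.0005,0],[0,0,0]], delta_rot=[[0,0,0],[0,0,0],[0,0,0]], fingers=[0.006,0.006,0.006])

```text
clock: 7.25
position: [0.4846, 0.068, 0.0528]
tool_rot: [-0.0, 0.995, 0.099, 0.0]
ft_force: [0.0, 2.8, 3.5]
gripper_width: 0.0108
gripper_force: 59.8
```

```bash
python3 m.py t4
```

```text
7.3 [0.48462977 0.06801568 0.05279657] [-9.09499276e-05  9.95066231e-01  9.92127004e-02  1.63722861e-04] [-0.93737375  2.28898272  4.75717996]
yaw 11.387672357276907 pred ruler edge 0.05379607868121878
plateL (np.float64(0.05272112774024732), np.float64(11.441861531753142), np.int64(17), np.float64(0.0010948213263369552))
plateR (np.float64(-0.04968600979670911), np.float64(11.327413292525224), np.int64(32), np.float64(0.00021902435480801436))
rulR (np.float64(0.05351875025677505), np.float64(11.497740411807916), np.int64(11), np.float64(0.00046997560524503684))
```

>>> servo_tool(xyz=[[0,0.0004,-0.0001],[0,0,0]], delta_rot=[[0,0,0],[0,0,0]], fingers=[0.006,0.006])

```text
clock: 7.55
position: [0.4847, 0.0674, 0.0528]
tool_rot: [0.0, 0.995, 0.099, 0.0]
ft_force: [0.5, 1.8, 2.6]
gripper_width: 0.0106
gripper_force: 59.8
```

```bash
python3 m.py t5
```

```text
7.6 [0.48463619 0.06745543 0.05281214] [2.04860011e-06 9.95069676e-01 9.91783189e-02 4.10605409e-05] [0.47577742 2.54700075 2.2452006 ]
yaw 11.383712812051703 pred ruler edge 0.05323436600755303
plateL (np.float64(0.05331344038537588), np.float64(10.461208719022272), np.int64(20), np.float64(0.0018542759196257838))
plateR (np.float64(-0.049678087478984743), np.float64(11.327553360480518), np.int64(32), np.float64(0.00022913681114893752))
rulR (np.float64(0.053175881180581294), np.float64(11.239443005433415), np.int64(11), np.float64(0.0004602045164567307))
```

>>> servo_tool(xyz=[[0,0.0004,0],[0,0,0]], delta_rot=[[0,0,0],[0,0,0]], fingers=[0.006,0.006])

```text
clock: 7.85
position: [0.4847, 0.0671, 0.0528]
tool_rot: [0.0, 0.995, 0.099, 0.0]
ft_force: [-0.1, 1.6, 4.0]
gripper_width: 0.011
gripper_force: 59.8
```

```bash
python3 m.py t6
```

```text
7.9 [0.48471237 0.06706482 0.05281219] [9.29661936e-06 9.95069614e-01 9.91789292e-02 4.83799021e-05] [0.39381108 1.73491579 4.2019958 ]
yaw 11.38378310396042 pred ruler edge 0.052828424074184525
plateL (np.float64(0.05379835790710512), np.float64(6.113467316997979), np.int64(19), np.float64(0.0010076217189357107))
plateR (np.float64(-0.04968307703699668), np.float64(11.311994326962214), np.int64(32), np.float64(0.00022731715665026832))
rulR (np.float64(0.05275934302739381), np.float64(11.51574498491027), np.int64(10), np.float64(0.00033183790895235276))
```

>>> servo_tool(xyz=[[0,0.0004,0],[0,0,0]], delta_rot=[[0,0,0],[0,0,0]], fingers=[0.006,0.006])

```text
clock: 8.15
position: [0.4847, 0.0667, 0.0528]
tool_rot: [-0.0, 0.995, 0.099, -0.0]
ft_force: [-0.5, 2.6, 3.7]
gripper_width: 0.0106
gripper_force: 59.9
```

```bash
python3 m.py t7|tail -2
```

```text
plateR (np.float64(-0.04979162306101545), np.float64(11.31775149205394), np.int64(32), np.float64(0.00022913030177328125))
rulR (np.float64(0.05200940310568993), np.float64(11.111776629013303), np.int64(11), np.float64(0.0005665131559256926))
```

>>> servo_tool(xyz=[[0,0.0004,0],[0,0,0]], delta_rot=[[0,0,0],[0,0,0]], fingers=[0.006,0.006])

```text
clock: 8.45
position: [0.4848, 0.0663, 0.0528]
tool_rot: [-0.0, 0.995, 0.099, -0.0]
ft_force: [-1.4, 4.0, 4.2]
gripper_width: 0.0105
gripper_force: 60.0
```

```bash
python3 m.py t8|tail -2
```

```text
plateR (np.float64(-0.050171849624386464), np.float64(11.360072112713853), np.int64(32), np.float64(0.00022007725258937994))
rulR (np.float64(0.05153696975623967), np.float64(11.20572915853569), np.int64(10), np.float64(0.0005678399131912137))
```

>>> servo_tool(xyz=[[0,0,0],[0,0,0],[0,0,0],[0,0,0],[0,0,0]], delta_rot=[[0,0,0],[0,0,0],[0,0,0],[0,0,0],[0,0,0]], fingers=[0.013,0.018,0.03,0.04,0.04])

```text
clock: 9.12
position: [0.4848, 0.0663, 0.0527]
tool_rot: [0.0, 0.995, 0.099, -0.0]
ft_force: [-0.1, -0.4, 0.5]
gripper_width: 0.0402
gripper_force: 0.0
```

>>> servo_tool(xyz=[[0,0,-0.005],[0,0,-0.02],[0,0,-0.04],[0,0,-0.05],[0,0,-0.05]], delta_rot=[[0,0,0],[0,0,0],[0,0,0],[0,0,0],[0,0,0]], fingers=[0.04,0.04,0.04,0.04,0.04])

```text
clock: 9.75
position: [0.4845, 0.0663, 0.2198]
tool_rot: [0.0, 0.995, 0.099, 0.0]
ft_force: [-0.1, -0.1, -0.2]
gripper_width: 0.0399
gripper_force: 0.0
```

>>> servo_tool(xyz=[[0,0,-0.03],[0,0,-0.03],[0,0,-0.03],[0,0,-0.03],[0,0,-0.01]], delta_rot=[[0,0,-10],[0,0,-10],[0,0,-10],[0,0,-10],[0,0,-10]], fingers=[0.06,0.06,0.06,0.06,0.06])

```text
clock: 10.38
position: [0.4849, 0.0663, 0.35]
tool_rot: [0.001, 0.858, 0.513, 0.001]
ft_force: [-1.3, -0.3, -0.6]
gripper_width: 0.06
gripper_force: 0.0
```

>>> servo_tool(xyz=[[0,0,0],[0,0,0],[0,0,0],[0,0,0],[0,0,0]], delta_rot=[[0,0,-10],[0,0,-10],[0,0,-10],[0,0,-6],[0,0,0]], fingers=[0.06,0.06,0.06,0.06,0.06])

```text
clock: 11.0
position: [0.4847, 0.0663, 0.3481]
tool_rot: [0.0, 0.66, 0.751, 0.0]
ft_force: [0.2, -0.3, 0.1]
gripper_width: 0.0602
gripper_force: 0.0
```

```bash
python3 - <<'E'
from h import *
o=get_obs(); print(o["position"],o["q"],o["tool_rot"])
im=camera("top")[:,:,::-1]; cv2.imwrite("pics/t9.png",im); cv2.imwrite("pics/t9c.png",cv2.resize(im[165:305,180:310],None,fx=4.2,fy=4.2,interpolation=cv2.INTER_CUBIC))
g=cv2.cvtColor(im,cv2.COLOR_BGR2GRAY);F=lambda u,v:(190+u/6,205+v/6)
print("plateR",edge(g,range(242,274),F(425,210),F(467,425),False,.045,4)[:4])
E
```

```text
[0.48469931 0.06628856 0.34807452] [ 6.10434121e-02  9.74184194e-02  1.49488489e+00 -1.72996540e-05
  1.54902796e+00 -6.71057425e-02] [9.87889874e-05 6.60379027e-01 7.50932436e-01 8.59989675e-05]
plateR (np.float64(-0.050226294738867014), np.float64(11.399576514348555), np.int64(32), np.float64(0.00024490064346793756))
```

View pics/t9c.png

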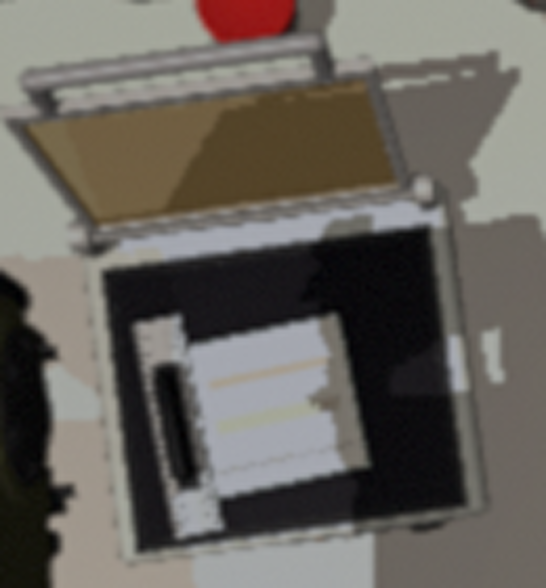

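The ruler lies flush along the plate's whole left edge, about (185,340) to (220,500) in the crop. The shield bar runs (25,82) to (325,42), as computed. Next I'll move to the bar.

>>> servo_tool(xyz=[[-0.018,0.045,0],[-0.0185,0.045,0],[-0.0185,0.045,0],[-0.0185,0.044,0],[0,0,0.02]], delta_rot=[[0,0,0],[0,0,0],[0,0,0],[0,0,0],[0,0,0]], fingers=[0.07,0.07,0.07,0.07,0.07])

```text
clock: 11.68
position: [0.6743, 0.0153, 0.3263]
tool_rot: [0.0, 0.662, 0.75, -0.0]
ft_force: [-1.2, -0.3, -0.7]
gripper_width: 0.0702
gripper_force: 0.0
```

>>> servo_tool(xyz=[[0,0,0],[0,0,0]], delta_rot=[[0,0,0],[0,0,0]], fingers=[0.07,0.07])

```text
clock: 11.92
position: [0.6715, 0.0166, 0.3292]
tool_rot: [0.0, 0.66, 0.751, 0.0]
ft_force: [0.9, 0.5, 0.1]
gripper_width: 0.0701
gripper_force: 0.0
```

>>> servo_tool(xyz=[[0,0,0.02],[0,0,0.02],[0,0,0.015],[0,0,0.01],[0,0,0]], delta_rot=[[0,0,0],[0,0,0],[0,0,0],[0,0,0],[0,0,0]], fingers=[0.07,0.07,0.07,0.07,0.07])

```text
clock: 12.55
position: [0.6717, 0.0164, 0.2627]
tool_rot: [-0.0, 0.66, 0.751, -0.0]
ft_force: [0.1, 0.5, 0.7]
gripper_width: 0.0701
gripper_force: 0.0
```

>>> servo_tool(xyz=[[0,0,0],[0,0,0],[0,0,0],[0,0,0],[0,0,0]], delta_rot=[[0,0,0],[0,0,0],[0,0,0],[0,0,0],[0,0,0]], fingers=[0.05,0.03,0.02,0.006,0.006])

```text
clock: 13.18
position: [0.6719, 0.0164, 0.2631]
tool_rot: [0.0, 0.66, 0.751, 0.0]
ft_force: [1.7, -0.3, 3.3]
gripper_width: 0.0098
gripper_force: 58.4
```

>>> servo_tool(xyz=[[0,0,0],[0,0,0]], delta_rot=[[0,0,0],[0,0,0]], fingers=[0.006,0.006])

```text
clock: 13.42
position: [0.6719, 0.0164, 0.2631]
tool_rot: [0.0, 0.66, 0.751, 0.0]
ft_force: [1.2, 0.1, 3.9]
gripper_width: 0.01
gripper_force: 58.5
```

```bash
python3 - <<'E'
import numpy as np
a0,a1,N=1.83,.785,25
s=np.linspace(0,1,N+1); s=(s**2*(3-2*s))*.5+s*.5
A=a0+(a1-a0)*s; T=np.radians(30)*s
Y=lambda t:np.array([np.cos(t),np.sin(t)]);Z=lambda t:np.array([np.sin(t),-np.cos(t)])
P=[.214*np.array([-np.cos(a),np.sin(a)])+.019*Z(t) for a,t in zip(A,T)]
for i in range(N):
    d=P[i+1]-P[i]; print((i%5==0)*'\n',[0,round(float(d@Y(T[i])),4),round(float(d@Z(T[i])),4)],-round(float(np.degrees(T[i+1]-T[i])),2),end=' ')
    if i%5==4: p=P[i+1]-P[0];print('\n TCP u,w shift',p.round(4),"world",(.6719+p[0]*.991).round(4),(.0164+p[0]*.131).round(4),(.2631+p[1]).round(4))
E
```

```text
[0, -0.0046, -0.0012] -0.67  [0, -0.0056, -0.0014] -0.8  [0, -0.0064, -0.0015] -0.92  [0, -0.0072, -0.0015] -1.03  [0, -0.0079, -0.0015] -1.13 
 TCP u,w shift [-0.0319  0.0061] world 0.6403 0.0122 0.2692

 [0, -0.0086, -0.0014] -1.22  [0, -0.0091, -0.0013] -1.29  [0, -0.0096, -0.0011] -1.36  [0, -0.01, -0.0009] -1.41  [0, -0.0103, -0.0007] -1.45 
 TCP u,w shift [-0.0797  0.0056] world 0.593 0.006 0.2687

 [0, -0.0105, -0.0004] -1.48  [0, -0.0106, -0.0001] -1.49  [0, -0.0107, 0.0002] -1.5  [0, -0.0106, 0.0004] -1.49  [0, -0.0105, 0.0007] -1.48 
 TCP u,w shift [-0.1307 -0.0082] world 0.5424 -0.0007 0.2549

 [0, -0.0103, 0.001] -1.45  [0, -0.01, 0.0012] -1.41  [0, -0.0096, 0.0014] -1.36  [0, -0.0091, 0.0015] -1.29  [0, -0.0085, 0.0016] -1.22 
 TCP u,w shift [-0.1722 -0.0317] world 0.5012 -0.0062 0.2314

 [0, -0.0079, 0.0017] -1.13  [0, -0.0072, 0.0017] -1.03  [0, -0.0064, 0.0016] -0.92  [0, -0.0055, 0.0015] -0.8  [0, -0.0046, 0.0013] -0.67 
 TCP u,w shift [-0.1967 -0.053 ] world 0.4769 -0.0094 0.2101
```

>>> servo_tool(xyz=[[0,-0.0046,-0.0012],[0,-0.0056,-0.0014],[0,-0.0064,-0.0015],[0,-0.0072,-0.0015],[0,-0.0079,-0.0015]], delta_rot=[[-0.67,0,0],[-0.8,0,0],[-0.92,0,0],[-1.03,0,0],[-1.13,0,0]], fingers=[0.006,0.006,0.006,0.006,0.006])

```text
clock: 14.05
position: [0.6397, 0.0123, 0.2688]
tool_rot: [0.027, 0.66, 0.751, 0.03]
ft_force: [3.4, 1.0, 0.3]
gripper_width: 0.0103
gripper_force: 58.7
```

>>> servo_tool(xyz=[[0,-0.0086,-0.0014],[0,-0.0091,-0.0013],[0,-0.0096,-0.0011],[0,-0.01,-0.0009],[0,-0.0103,-0.0007]], delta_rot=[[-1.22,0,0],[-1.29,0,0],[-1.36,0,0],[-1.41,0,0],[-1.45,0,0]], fingers=[0.006,0.006,0.006,0.006,0.006])

```text
clock: 14.68
position: [0.592, 0.0062, 0.2682]
tool_rot: [0.065, 0.657, 0.747, 0.074]
ft_force: [0.8, 0.5, 0.3]
gripper_width: 0.01
gripper_force: 58.5
```

>>> servo_tool(xyz=[[0,-0.0105,-0.0004],[0,-0.0106,-0.0001],[0,-0.0107,0.0002],[0,-0.0106,0.0004],[0,-0.0105,0.0007]], delta_rot=[[-1.48,0,0],[-1.49,0,0],[-1.5,0,0],[-1.49,0,0],[-1.48,0,0]], fingers=[0.006,0.006,0.006,0.006,0.006])

```text
clock: 15.3
position: [0.5413, -0.0003, 0.2539]
tool_rot: [0.107, 0.651, 0.741, 0.123]
ft_force: [-1.2, 1.5, 6.6]
gripper_width: 0.0101
gripper_force: 58.6
```

>>> servo_tool(xyz=[[0,-0.0103,0.001],[0,-0.01,0.0012],[0,-0.0096,0.0014],[0,-0.0091,0.0015],[0,-0.0085,0.0016]], delta_rot=[[-1.45,0,0],[-1.41,0,0],[-1.36,0,0],[-1.29,0,0],[-1.22,0,0]], fingers=[0.006,0.006,0.006,0.006,0.006])

```text
clock: 15.92
position: [0.4998, -0.0056, 0.2296]
tool_rot: [0.145, 0.644, 0.733, 0.165]
ft_force: [11.4, 4.5, -12.6]
gripper_width: 0.01
gripper_force: 58.2
```

>>> servo_tool(xyz=[[0,-0.0079,0.0017],[0,-0.0072,0.0017],[0,-0.0064,0.0016],[0,-0.0055,0.0015],[0,-0.0046,0.0013]], delta_rot=[[-1.13,0,0],[-1.03,0,0],[-0.92,0,0],[-0.8,0,0],[-0.67,0,0]], fingers=[0.006,0.006,0.006,0.006,0.006])

```text
clock: 16.55
position: [0.476, -0.0086, 0.2083]
tool_rot: [0.17, 0.638, 0.725, 0.195]
ft_force: [19.6, 5.4, -17.8]
gripper_width: 0.0099
gripper_force: 58.1
```

>>> servo_tool(xyz=[[0,0,0],[0,0,0],[0,0,0]], delta_rot=[[0,0,0],[0,0,0],[0,0,0]], fingers=[0.006,0.006,0.006])

```text
clock: 16.92
position: [0.4761, -0.0086, 0.2084]
tool_rot: [0.17, 0.638, 0.726, 0.194]
ft_force: [15.8, 4.5, -16.0]
gripper_width: 0.0101
gripper_force: 58.7
```

```bash
python3 - <<'E'
from h import *
from scipy.spatial.transform import Rotation as Ro
o=get_obs(); q=o["tool_rot"]; Rm=Ro.from_quat([*q[1:],q[0]]).as_matrix(); b=o["position"]-.019*Rm[:,2]; print(b,o["ft_force"])
for H in([.616,.0088],[.6176,.0093]):
    u=(b[:2]-H)@[.991,.131]; print(u,b[2]-.076,np.hypot(u,b[2]-.076),np.degrees(np.arctan2(b[2]-.076,-u)))
im=camera("top")[:,:,::-1]; cv2.imwrite("pics/e1.png",np.hstack([cv2.resize(im[150:310,170:310],None,fx=2.8,fy=2.8),cv2.resize(camera("scene")[130:290,220:360,::-1],None,fx=2.8,fy=2.8)]))
E
```

```text
[ 0.46667987 -0.0098597   0.22484362] [ 15.84072009   4.47086211 -15.957658  ]
-0.15042067058800682 0.14884361650580957 0.2116147450313285 44.698067191939884
-0.15207177058800686 0.14884361650580957 0.2127915543067908 44.38536705806583
```

View pics/e1.png

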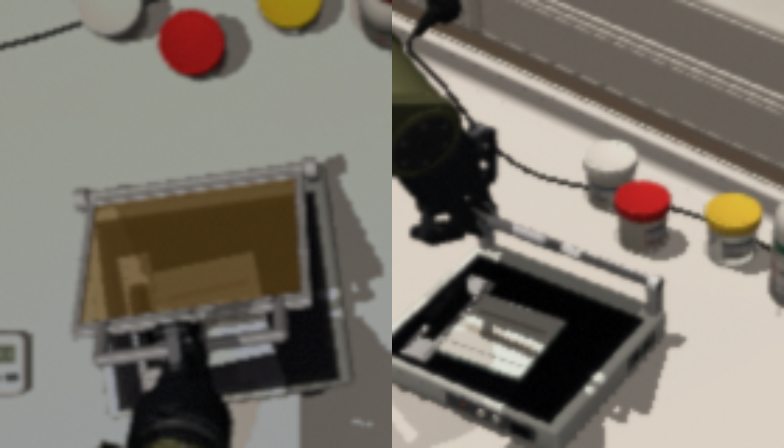

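The top crop shows the shield over the glass, held by its bar near (180,345), with the ruler and plate in place beneath. The scene view sees the shield nearly edge-on, as expected at 45°. The angle works out to about 44.5° with a 22 N outward pull, so I'll make a small correction.

>>> servo_tool(xyz=[[0,0.001,0.0003],[0,0.001,0.0003],[0,0,0],[0,0,0],[0,0,0]], delta_rot=[[0,0,0],[0,0,0],[0,0,0],[0,0,0],[0,0,0]], fingers=[0.006,0.006,0.006,0.006,0.006])

```text
clock: 17.65
position: [0.4781, -0.0084, 0.2102]
tool_rot: [0.171, 0.638, 0.726, 0.195]
ft_force: [-4.5, 3.7, 2.9]
gripper_width: 0.0096
gripper_force: 61.6
```

```bash
python3 - <<'E'
from h import *
from scipy.spatial.transform import Rotation as Ro
o=get_obs(); q=o["tool_rot"]; Rm=Ro.from_quat([*q[1:],q[0]]).as_matrix(); b=o["position"]-.0195*Rm[:,2]; print(b,o["ft_force"],o["dq"].round(4))
for H in([.616,.0088],[.6176,.0093]):
    u=(b[:2]-H)@[.991,.131]; print(np.hypot(u,b[2]-.076),np.degrees(np.arctan2(b[2]-.076,-u)))
E
```

```text
[ 0.46846378 -0.00965163  0.22708236] [-4.50142132  3.74696247  2.91163088] [ 0.0014  0.0003  0.001   0.0006  0.0001 -0.0005]
0.2119326191074763 45.4696621915731
0.2130937645222874 45.1531842589965
```

Angle is about 45.2°, the force is small and the grip is firm, so I'm handing in.

```bash
python3 -c "
from cell import *
print(hand_in())"
```

```text
the job is handed in; nothing more can be done
None
```

The job is handed in: the ruler lies flush along the whole left edge of the plate, which shifted about 0.5 mm on contact, and the shield is held by its bar at about 45°; the timer and bottles were left alone, and it took about 18 s of the 51 s allowed.

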